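# Refit the cutter post of a glass circle cutter

### The arm

A 7-joint arm with a two-finger parallel gripper is mounted at the origin on the work surface. World frame = base frame: x ahead of the robot, y to its left, z up, the work surface at z = 0. Lengths are in m, angles in rad, forces in N, time in s.
With the tool pointing down it reaches from about 0.425 to 0.825 m from the base axis. Payload 3.6 kg.
Tool frame: the origin (TCP) lies on the centre line of the jaws, within the pads' length; the fingertips stand 19 mm ahead of it and the grasp point (between the pads) is the TCP (robot.nose_length is the distance from the TCP to the fingertips, in m); z points along the fingers, y is the direction in which the jaws open and shut (so a half turn about z gives the same grasp; the last joint's range is limited). The gripper opens to 93 mm and grips with 3 to 60 N. Pads are 15 mm wide; open, the fingers measure 128 mm over their backs; the gripper's body (75 mm by 188 mm) begins 65 mm behind the grasp point.
Start: joints at [1.266, 0.615, -0.013, 1.423, 0.008, 1.103, -0.04], TCP at [0.179, -0.625, 0.238] pointing down, gripper open.
Joint ranges: [-3.12, 3.12], [-0.3, 2.06], [-1.34, 1.32], [0.26, 2.42], [-1.36, 4.5], [0.01, 1.98], [-2.84, 2.84]. Speed limits (rad/s): [2.79, 2.79, 3.14, 3.14, 3.14, 3.14, 3.14].

### API

Orientations are given as a rotation vector (axis times angle).
In Python, from cell import robot gives the robot as it stands. The module is installed in compiled form; this text tells all that it offers.
- The arm moves only by the tool servo_tool, never from a script. Its argument "deltas" is a list of rows, each an object of numbers: "dx", "dy", "dz": the shift along the world's x, y, z in m; "rx", "ry", "rz": the turn, a rotation vector about the world's x, y, z in degrees; "fingers": the finger opening in m, from 0 to 0.093. A call has 1 to 20 rows; each row shifts and turns the commanded pose from where the row before left it; what a row does not reach is not made up. A row lasts 1/8 s, in which the tool goes at most 62.5 mm and 10.7 degrees, less where a joint would pass 70% of its speed; a pose out of reach is approached as far as the arm can. A call is refused whole if a number of a shift passes 0.0625 or a number of a turn 10.7, either way. A call with a gripper value outside its range is refused whole. The fingers move at their own pace and stop on an object; "squeeze" is the grip in N (left out, the last holds). Time passes only in rows, so rows that do not move let the fingers close. It gives the time, the measured TCP pose, the force and the opening at its end, in the units of the state.
- robot.observe(): the state, without advancing time (a new reading comes with each control period).
- robot.grab_frame(name): name is "scene" or "top" or "wrist"; returns the picture (384x512x3 uint8, red, green, blue); there is no depth.
- robot.camera_params(name): a dict with "camera_matrix" (3x3 intrinsics, pixels), "k1" (the pictures are not rectified: a ray, as slopes to the right and down, at radius r is drawn at 1 + k1 r^2 times it, then the intrinsics apply), "position" and "rotation" of the camera in the world. Camera axes: x right, y down, z forward; pixel columns grow to the right and rows downward; lengths in m; the calibration is good to about 2 mm. A picture is of the moment at which its call begins: read the wrist's pose just before it. camera_params takes no time and is no camera call; for the wrist camera it gives the pose at the moment of the call.
- robot.hand_in(): hands the job in, once; it reports no verdict.
The state is a dict: "clock": time; "joint_positions": joint angles; "joint_velocities": joint speeds; "effort": joint torques, N m; "position": TCP position; "tcp_rot": TCP orientation; "force": force on the tool from outside, world axes, zero at the start; "ft_torque": the same for the moment, N m; "gripper_width": finger opening in m.
Only numpy, scipy, OpenCV 4.12 (cv2) and the standard library are available. Lean on these libraries where they do the work, as an engineer would, in place of code of your own. Each camera call takes 0.05 s, during which the arm holds its last target. There are 200 camera calls.

### The job

Put the cutter post back into the green circle cutter: turn the red lock knob anticlockwise (seen from above) as far as it goes so that its steel cam swings clear of the bore, then take the post out of the wooden tool block by its handle and thread it straight down through the upper and then the lower bushing. Finish while holding the post by its handle, still and spanning both bushings, with the wheel at its foot about 15 mm above the glass, so that the stop collar can be clamped on between the bushings. Never let the post touch the glass, and leave the glass and the other things on the bench where they are.

Things in the scene. Friction and masses are not known exactly. Their poses are not given: they have to be found in the camera images.
- cutter: Circle cutter, fixed: dark green base, a square column, two level arms one above the other over a turntable. Each arm ends in a 44 x 44 mm lug with an upright 16 mm brass bore, both on one axis: lower lug 58 to 72 mm, upper 112 to 126 mm above the bench. Origin: on that axis at bench level; x points along the arms to the column (x = 164 to 206 mm); base x -90 to 210, y -85 to 85 mm, 12 mm high.
- bore_top (a point): Centre of the mouth of the upper bushing, level with the top of the upper lug (126 mm above the bench). Axes as the cutter's.
- bore_low (a point): Centre of the lower end of the lower bushing (58 mm above the bench; 31 mm above the glass). Axes as the cutter's.
- lock (a joint): Turn of the lock knob and its cam, rad: 0 = locked, the cam's lobe lies across the mouth of the upper bore and blocks it; grows anticlockwise seen from above to the stop at 1.2 (fully free); starts at 0 to 0.2. Friction 0.05 N m, no spring: stays where it is left.
- lock_grip (a point): Where to pinch the lock knob: inside its red wing, on its upright axis, 48 mm from the bore axis along the cutter's x, 160 mm above the bench. Wing: 34 mm long (this point's x), 12 mm thick (y), 26 mm high, top 169 mm above the bench. The point turns with the knob. Under it the steel cam, top at 135 mm, its 16 mm wide lobe reaching 48 mm from the axis along this point's -x.
- post: Cutter post, loose, 180 mm long, about 0.18 kg: steel rod of 14 mm diameter, its foot tapering over the last 12 mm to 8 mm, with the small cutting wheel in it; on top a pale wooden handle, 25 mm diameter, 50 mm long (130 to 180 mm from the foot). Stands upright in the tool block. Origin: middle of its foot; z up the rod to the handle.
- post_handle (a point): Middle of the post's wooden handle, on the rod's axis, 155 mm from the foot.
- block: Brown wooden tool block, 150 x 64 x 60 mm high, fixed to the bench. Origin: middle of its underside; x along its length. The post stands in a 16 mm hole, 45 mm deep, at x = -45, y = 0 mm (foot 15 mm above the bench). A brass pencil cutter (x = 3, y = 12 mm) and a marker (x = 48, y = -10 mm) are fixed in it, up to 122 mm above the bench.
- glass: Blue glass blank, 140 x 140 x 4 mm, lying loose on the cutter's turntable, under the bores. Origin: middle of its underside, 23 mm above the bench; its top is 27 mm above the bench.
- jar_red: Closed jar of red frit, 50 mm diameter, 68 mm high, standing near the tool block. Origin under its centre.
- jar_blue: Closed jar of blue frit, 50 mm diameter, 68 mm high, standing near the tool block. Origin under its centre.
- oil: Amber bottle of cutting oil, 40 mm diameter, 110 mm high. Origin under its centre.
- collar: Dark steel stop collar (ring), 31 mm diameter, 11 mm high, lying on a corner of the cutter's base. Origin under its centre.
- brush: Bench brush with wooden handle, 170 mm long, lying on the bench. Origin at the middle of its underside, x along it.
- pliers: Breaking pliers with blue grips, 175 mm long, lying on the bench. Origin on the underside near the middle, x towards the jaws.
Not all that is in view belongs to the job. What is shaped like the post but black is not meant.

How it is judged:
By the outcome, as a careful person would: the job done as asked, in the order asked, and still so for the second after the job is handed in, while the arm keeps its last pose, push and grip.
It also fails if it takes over 64 s, if anything falls off the work surface, if the arm or the gripper's body presses on something with over 40 N, if the wrist force passes 120 N, or if a joint passes its speed limit or range.

## Working session

There is one attempt and no reset: what is moved stays moved. The work goes in short steps, Python scripts to look and compute and a tool call to move; the robot and the scene stay as the last step left them, time stands still between calls to the robot, and variables do not carry over. Pictures are saved under pics/ and viewed, on a budget of 10 in all, crops included, one or two more only if the job needs it, and the job is handed in when it is done.

Besides the shell and the picture viewer there is one more tool, called after "Emit:" by a JSON object that holds its "name" and its "arguments". servo_tool: Moves the arm, as the interface text tells. Its arguments: {"type":"object","properties":{"deltas":{"type":"array","items":{"type":"object","properties":{"dx":{"type":"number"},"dy":{"type":"number"},"dz":{"type":"number"},"rx":{"type":"number"},"ry":{"type":"number"},"rz":{"type":"number"},"fingers":{"type":"number"}}}},"squeeze":{"type":"number"}},"required":["deltas"]}

```bash
mkdir -p pics; cat > h.py <<'E'
import numpy as np, cv2
from cell import robot
def snap(n,f):
    p=robot.camera_params(n); im=robot.grab_frame(n); cv2.imwrite(f'pics/{f}.png',im[:,:,::-1]); np.save(f'pics/{f}.npy',np.array(p,dtype=object)); return im,p
def load(f): return cv2.imread(f'pics/{f}.png')[:,:,::-1], np.load(f'pics/{f}.npy',allow_pickle=True).item()
def R_(p):
    R=np.array(p['rotation'],float); return R if R.shape==(3,3) else cv2.Rodrigues(R)[0]
def ray(p,u,v):
    K=np.array(p['camera_matrix']); d=np.array([p['k1'],0,0,0],float)
    x,y=cv2.undistortPoints(np.array([[[u,v]]],float),K,d)[0,0]
    return np.array(p['position']),R_(p)@np.array([x,y,1.])
def plane(p,u,v,z):
    o,d=ray(p,u,v); return o+d*(z-o[2])/d[2]
def proj(p,X):
    R=R_(p); t=-R.T@np.array(p['position'])
    return cv2.projectPoints(np.array([X],float),cv2.Rodrigues(R.T)[0],t,np.array(p['camera_matrix']),np.array([p['k1'],0,0,0],float))[0][0,0]
E
python3 - <<'E'
from h import *
a,p=snap('scene','s1'); b,q=snap('top','t1')
for x in(p,q): print(x)
print(robot.observe())
E
```

```text
{'camera_matrix': array([[385.31055005,   0.        , 261.54927086],
       [  0.        , 385.31055005, 188.395501  ],
       [  0.        ,   0.        ,   1.        ]]), 'k1': 0.03348276869989886, 'position': array([ 0.93487018, -0.53356066,  0.95598707]), 'rotation': array([-2.32744618, -0.84137373,  0.29802313])}
{'camera_matrix': array([[406.34631157,   0.        , 260.09733825],
       [  0.        , 406.34631157, 190.00315837],
       [  0.        ,   0.        ,   1.        ]]), 'k1': 0.046278334395762344, 'position': array([0.33501111, 0.00639296, 1.41058346]), 'rotation': array([-2.18163236,  2.12731712, -0.14117907])}
{'clock': 0.1, 'joint_positions': array([ 1.2654981 ,  0.6157946 , -0.01260122,  1.42470605,  0.00810305,
        1.1033752 , -0.04045775]), 'joint_velocities': array([-0.00116628, -0.00241412, -0.00043443, -0.00298121, -0.000557  ,
        0.00143829,  0.00079994]), 'effort': array([ 1.36714592e-03, -4.60046089e+01,  2.09524850e-01, -1.66245979e+01,
       -6.13379921e-02,  1.68987550e-02,  9.75464309e-05]), 'position': array([ 0.17870554, -0.62427763,  0.23662591]), 'tcp_rot': array([-3.10893456e+00, -4.36206148e-01,  5.45365988e-04]), 'force': array([ 0.0823058 , -1.62119978, -0.20153188]), 'ft_torque': array([-0.00040855, -0.03602425, -0.03094668]), 'gripper_width': 0.09283358194407404}
```

View pics/s1.png

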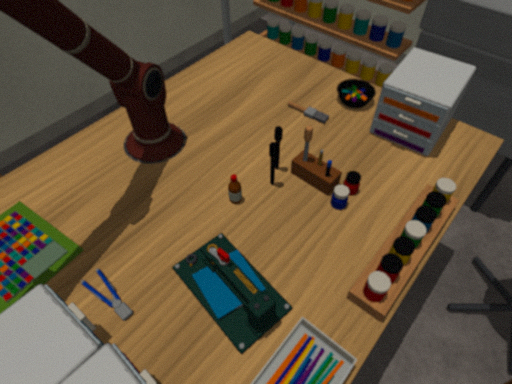

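View pics/t1.png

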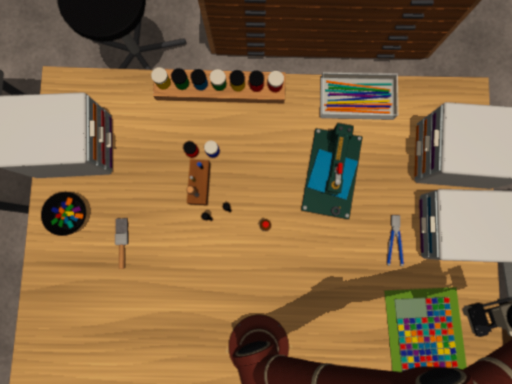

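```bash
python3 - <<'E'
from h import *
a,p=load('s1'); b,q=load('t1')
f=lambda im,x0,y0,w,h,s: cv2.resize(im[y0:y0+h,x0:x0+w],None,fx=s,fy=s,interpolation=cv2.INTER_CUBIC)
A=f(a,170,225,130,130,3); B=f(a,255,115,130,130,3)[:300]; C=f(b,295,115,80,110,3); D=f(b,175,130,70,100,3)
W=np.zeros((600,800,3),np.uint8)
W[:300,:390]=A[:300];W[:300,400:790]=B;W[300:600,:240]=C[:300];W[300:600,400:610]=D
cv2.imwrite('pics/c1.png',W[:,:,::-1])
E
```

```text
(no output)
```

View pics/c1.png

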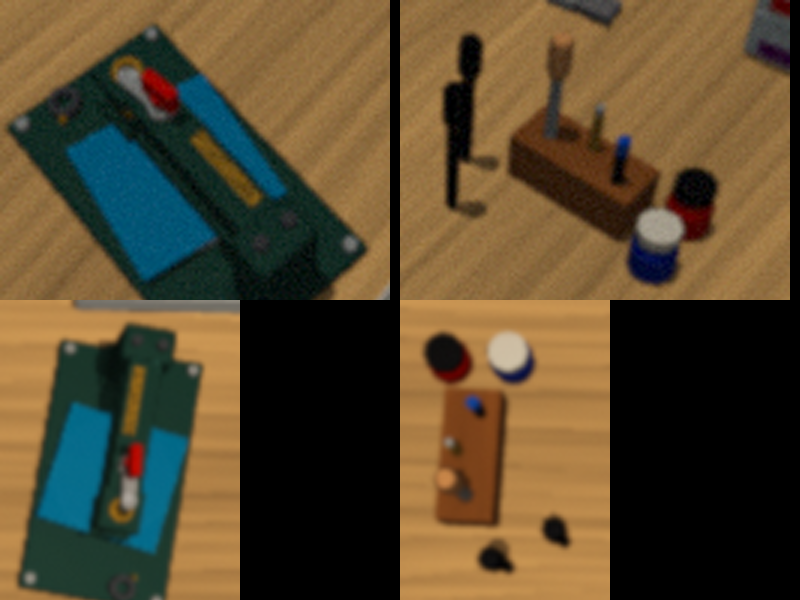

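```bash
python3 - <<'E'
from h import *
a,p=load('s1'); b,q=load('t1')
print('handle top',plane(p,309,128,.195),plane(q,190.3,189.3,.195))
print('bore',plane(q,335.3,185.3,.126),plane(p,170+126/3,225+70/3,.126))
def m(im,x0,y0,x1,y1,f):
    s=im[y0:y1,x0:x1].astype(int); M=f(s[...,0],s[...,1],s[...,2]).astype(np.uint8)
    c=max(cv2.findContours(M,0,2)[0],key=cv2.contourArea); mm=cv2.moments(c)
    return c[:,0]+[x0,y0],(mm['m10']/mm['m00']+x0,mm['m01']/mm['m00']+y0)
red=lambda r,g,b:(r>130)&(g<60)&(b<60)
c,ctr=m(b,295,115,375,225,red); print('wing top',ctr,plane(q,*ctr,.165)); 
c2,ct=m(a,170,225,300,355,red); print('wing sc',plane(p,*ct,.160))
w=cv2.minAreaRect(np.array([plane(q,u,v,.167)[:2] for u,v in c],np.float32)); print(w)
# base by bolts
B=[plane(q,295+u/3,115+(v-300)/3,.013) for u,v in[(69,348),(195,369),(30,577),(156,600)]]
for x in B: print(x)
d=(B[0]-B[2]+B[1]-B[3]); print('cutter x dir deg',np.degrees(np.arctan2(d[1],d[0])), 'centre',np.mean(B,0))
brown=lambda r,g,b:(r<140)&(r>g+20)&(r>60)&(g<90)
c,ct=m(b,175,155,220,210,brown); w=cv2.minAreaRect(np.array([plane(q,u,v,.06)[:2] for u,v in c],np.float32)); print('block',w)
for n,u,v in[('blk1',494,558),('blk2',555,530)]:
  print(n,plane(q,175+(u-400)/3,130+(v-300)/3,.19))
for u,v in [(470,60),(452,205),(458,95),(465,158)]: print(plane(p,255+(u-400)/3,115+v/3,0.0), plane(p,255+(u-400)/3,115+v/3,0.17))
E
```

```text
handle top [0.49573387 0.21824228 0.195     ] [0.49065903 0.21749443 0.195     ]
bore [ 0.52408439 -0.23208539  0.126     ] [ 0.52807013 -0.23059911  0.126     ]
wing top (340.0, 168.0) [ 0.57304941 -0.23932269  0.165     ]
wing sc [ 0.57179636 -0.23579894  0.16      ]
((0.5726906657218933, -0.23892299830913544), (0.03167761489748955, 0.0061943246982991695), 0.0165143683552742)
[ 0.73282311 -0.191684    0.013     ]
[ 0.71096228 -0.33925524  0.013     ]
[ 0.46132377 -0.14889473  0.013     ]
[ 0.43864716 -0.29319408  0.013     ]
cutter x dir deg -9.279210597244816 centre [ 0.58593908 -0.24325701  0.013     ]
block ((0.5407894849777222, 0.21696826815605164), (0.1708189696073532, 0.080989308655262), 2.3141605854034424)
blk1 [0.41178362 0.16655379 0.19      ]
blk2 [0.44136631 0.10664313 0.19      ]
[0.3195824  0.30860934 0.        ] [0.42899698 0.15884905 0.17      ]
[0.44663807 0.11495326 0.        ] [ 5.33458763e-01 -3.69810900e-04  1.70000000e-01]
[0.34595224 0.25209815 0.        ] [0.45067755 0.11238706 0.17      ]
[4.14625844e-01 1.78319092e-01 1.11022302e-16] [0.50713916 0.05172788 0.17      ]
```

Emit:
{"name": "servo_tool", "arguments": {"deltas": [{"dx":0.036,"dy":0.0385,"dz":0.005,"rz":-1.6},{"dx":0.036,"dy":0.0385,"dz":0.005,"rz":-1.6},{"dx":0.036,"dy":0.0385,"dz":0.005,"rz":-1.6},{"dx":0.036,"dy":0.0385,"dz":0.005,"rz":-1.6},{"dx":0.036,"dy":0.0385,"dz":0.005,"rz":-1.6},{"dx":0.036,"dy":0.0385,"dz":0.005,"rz":-1.6},{"dx":0.036,"dy":0.0385,"dz":0.005,"rz":-1.6},{"dx":0.036,"dy":0.0385,"dz":0.005,"rz":-1.6},{"dx":0.036,"dy":0.0385,"dz":0.005,"rz":-1.6},{"dx":0.036,"dy":0.0385,"dz":0.005,"rz":-1.6},{},{},{}]}}

```text
invalid input at $.deltas[0]: expected keys dx, dy, dz, rx, ry, rz, fingers
```

```bash
python3 - <<'E'
from h import *
o=robot.observe(); a,p=snap('wrist','w1'); print(o['position'],o['tcp_rot'],o['joint_positions'],p)
for X in [(.5267,-.2336,.126),(.5734,-.2397,.169)]: print(proj(p,X))
E
```

```text
[ 0.17870554 -0.62427763  0.23662591] [-3.10893456e+00 -4.36206148e-01  5.45365988e-04] [ 1.2654981   0.6157946  -0.01260122  1.42470605  0.00810305  1.1033752
 -0.04045775] {'camera_matrix': array([[287.9420736 ,   0.        , 258.90346089],
       [  0.        , 287.9420736 , 197.7679421 ],
       [  0.        ,   0.        ,   1.        ]]), 'k1': -0.05350269647158123, 'position': array([ 0.25157387, -0.60265601,  0.38333266]), 'rotation': array([ 2.32418331, -1.75175724, -0.24856129])}
[  58.12335696 -107.1323376 ]
[ 769.18026847 1086.48966965]
```

View pics/w1.png

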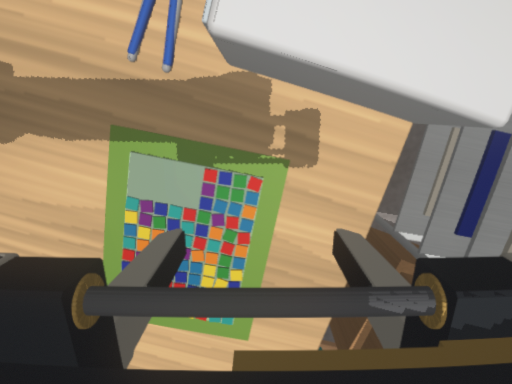

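Emit:
{"name": "servo_tool", "arguments": {"deltas": [{"dx":0.036,"dy":0.0385,"dz":0.005,"rx":0,"ry":0,"rz":-1.6,"fingers":0.093},{"dx":0.036,"dy":0.0385,"dz":0.005,"rx":0,"ry":0,"rz":-1.6,"fingers":0.093},{"dx":0.036,"dy":0.0385,"dz":0.005,"rx":0,"ry":0,"rz":-1.6,"fingers":0.093},{"dx":0.036,"dy":0.0385,"dz":0.005,"rx":0,"ry":0,"rz":-1.6,"fingers":0.093},{"dx":0.036,"dy":0.0385,"dz":0.005,"rx":0,"ry":0,"rz":-1.6,"fingers":0.093},{"dx":0.036,"dy":0.0385,"dz":0.005,"rx":0,"ry":0,"rz":-1.6,"fingers":0.093},{"dx":0.036,"dy":0.0385,"dz":0.005,"rx":0,"ry":0,"rz":-1.6,"fingers":0.093},{"dx":0.036,"dy":0.0385,"dz":0.005,"rx":0,"ry":0,"rz":-1.6,"fingers":0.093},{"dx":0.036,"dy":0.0385,"dz":0.005,"rx":0,"ry":0,"rz":-1.6,"fingers":0.093},{"dx":0,"dy":0.0385,"dz":0.005,"rx":0,"ry":0,"rz":-1.6,"fingers":0.093},{"dx":0,"dy":0,"dz":0,"rx":0,"ry":0,"rz":0,"fingers":0.093},{"dx":0,"dy":0,"dz":0,"rx":0,"ry":0,"rz":0,"fingers":0.093}]}}

```text
clock: 1.65
position: [0.5023, -0.2409, 0.2875]
tcp_rot: [3.141, -0.002, -0.001]
force: [-0.7, -0.3, -0.1]
gripper_width: 0.0932
```

```bash
python3 - <<'E'
from h import *
o=robot.observe(); a,p=snap('wrist','w2'); print(o['position'],o['tcp_rot'],o['joint_positions'],p['position'],R_(p))
for X in [(.5267,-.2336,.126),(.5734,-.2397,.169)]: print(proj(p,X))
E
```

```text
[ 0.50232035 -0.24091472  0.28747526] [ 3.14063504e+00 -2.23786255e-03 -1.14512734e-03] [ 0.40873347  0.42281077 -0.00208846  1.62313029  0.0022756   1.09594548
 -1.16643335] [ 0.57815301 -0.23995643  0.43413727] [[-1.57311509e-03 -9.61254876e-01 -2.75656650e-01]
 [-9.99998499e-01  1.71229323e-03 -2.64232668e-04]
 [ 7.25999958e-04  2.75655821e-01 -9.61256127e-01]]
[252.87847847 164.88642588]
[258.40917879 121.04885259]
```

View pics/w2.png

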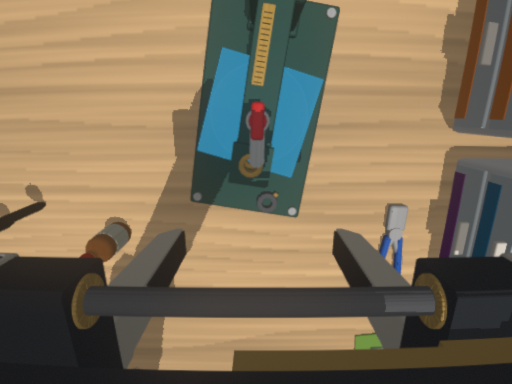

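```bash
python3 - <<'E'
from h import *
a,p=load('w2'); h=cv2.cvtColor(a,cv2.COLOR_RGB2HSV)[70:200,200:320]
def cc(M):
    c=max(cv2.findContours(M.astype(np.uint8),0,2)[0],key=cv2.contourArea); return c[:,0]+[200,70],M.sum()
H,S,V=[h[...,i].astype(int) for i in range(3)]
c,n=cc(((H<5)|(H>174))&(S>150)&(V>60)); print('red',n,c.min(0),c.max(0))
w=cv2.minAreaRect(np.array([plane(p,u,v,.160)[:2] for u,v in c],np.float32)); print(w)
M=(abs(H-20)<8)&(S>90)&(V>50); M[:80]=0
c,n=cc(M); print('brass',n,c.min(0),c.max(0)); e=cv2.fitEllipse(c) ; print(e, plane(p,*e[0],.126))
crop=cv2.resize(a[70:200,200:320],None,fx=4,fy=4,interpolation=cv2.INTER_CUBIC); cv2.imwrite('pics/c2.png',crop[:,:,::-1])
B={k:plane(p,*k,.013)[:2] for k in[(332,13),(292,212),(197,197)]}; print(B)
E
```

```text
red 451 [249 102] [265 138]
((0.5739565491676331, -0.23839376866817474), (0.014779378660023212, 0.03232830390334129), 89.89857482910156)
brass 956 [302 150] [319 199]
((301.9544372558594, 278.22454833984375), (21.17144012451172, 270.2455749511719), 6.199088096618652) [ 0.38778516 -0.29229887  0.126     ]
{(332, 13): array([ 0.7100063 , -0.33660324]), (292, 212): array([ 0.43442104, -0.29116543]), (197, 197): array([ 0.45877016, -0.14573948])}
```

View pics/c2.png

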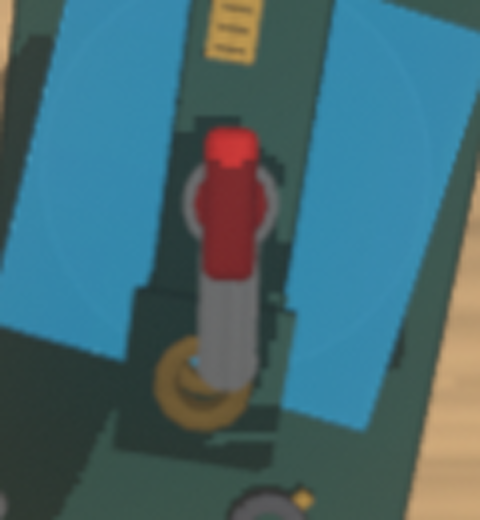

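Emit:
{"name": "servo_tool", "arguments": {"deltas": [{"dx":0.036,"dy":0.001,"dz":0,"rx":0,"ry":0,"rz":0,"fingers":0.06},{"dx":0.0357,"dy":0.001,"dz":0,"rx":0,"ry":0,"rz":0,"fingers":0.06},{"dx":0,"dy":0,"dz":-0.045,"rx":0,"ry":0,"rz":0,"fingers":0.06},{"dx":0,"dy":0,"dz":-0.045,"rx":0,"ry":0,"rz":0,"fingers":0.06},{"dx":0,"dy":0,"dz":-0.025,"rx":0,"ry":0,"rz":0,"fingers":0.06},{"dx":0,"dy":0,"dz":-0.011,"rx":0,"ry":0,"rz":0,"fingers":0.06},{"dx":0,"dy":0,"dz":0,"rx":0,"ry":0,"rz":0,"fingers":0.06},{"dx":0,"dy":0,"dz":0,"rx":0,"ry":0,"rz":0,"fingers":0.02},{"dx":0,"dy":0,"dz":0,"rx":0,"ry":0,"rz":0,"fingers":0.0},{"dx":0,"dy":0,"dz":0,"rx":0,"ry":0,"rz":0,"fingers":0.0},{"dx":0,"dy":0,"dz":0,"rx":0,"ry":0,"rz":0,"fingers":0.0},{"dx":0,"dy":0,"dz":0,"rx":0,"ry":0,"rz":0,"fingers":0.0}], "squeeze": 15}}

```text
clock: 3.2
position: [0.5746, -0.2395, 0.1619]
tcp_rot: [3.139, -0.001, 0.001]
force: [1.0, 0.6, -0.1]
gripper_width: 0.0149
```

Emit:
{"name": "servo_tool", "arguments": {"deltas": [{"dx":0,"dy":0,"dz":0,"rx":0,"ry":0,"rz":0,"fingers":0.0},{"dx":0,"dy":0,"dz":0,"rx":0,"ry":0,"rz":0,"fingers":0.0},{"dx":0,"dy":0,"dz":0,"rx":0,"ry":0,"rz":0,"fingers":0.0}], "squeeze": 20}}

```text
clock: 3.58
position: [0.5747, -0.2393, 0.1619]
tcp_rot: [3.14, -0.002, 0.001]
force: [0.9, -5.3, 0.1]
gripper_width: 0.0145
```

```bash
python3 -c "
from cell import robot;o=robot.observe();print(o['gripper_width'],o['force'],o['ft_torque'],o['position'])"
```

```text
0.01447908487532778 [ 0.91611497 -5.27493057  0.07863043] [-1.05977705 -0.1229229  -0.01776009] [ 0.57466156 -0.23934062  0.16186452]
```

Emit:
{"name": "servo_tool", "arguments": {"deltas": [{"dx":0,"dy":-0.001,"dz":0,"rx":0,"ry":0,"rz":4,"fingers":0.0},{"dx":0,"dy":0,"dz":0,"rx":0,"ry":0,"rz":6,"fingers":0.0},{"dx":0,"dy":0,"dz":0,"rx":0,"ry":0,"rz":6,"fingers":0.0},{"dx":0,"dy":0,"dz":0,"rx":0,"ry":0,"rz":6,"fingers":0.0},{"dx":0,"dy":0,"dz":0,"rx":0,"ry":0,"rz":6,"fingers":0.0},{"dx":0,"dy":0,"dz":0,"rx":0,"ry":0,"rz":6,"fingers":0.0},{"dx":0,"dy":0,"dz":0,"rx":0,"ry":0,"rz":6,"fingers":0.0},{"dx":0,"dy":0,"dz":0,"rx":0,"ry":0,"rz":0,"fingers":0.0},{"dx":0,"dy":0,"dz":0,"rx":0,"ry":0,"rz":0,"fingers":0.0}]}}

```text
clock: 4.7
position: [0.5746, -0.2391, 0.1618]
tcp_rot: [2.953, 1.071, -0.0]
force: [-0.9, -3.0, 1.1]
gripper_width: 0.0144
```

```bash
python3 -c "
from cell import robot;o=robot.observe();print(o['gripper_width'],o['force'],o['ft_torque'],o['position'],o['joint_positions'])"
```

```text
0.0144118235281278 [-0.94517751 -2.95473591  1.06253141] [-0.77237752 -0.01961391 -0.01569339] [ 0.5745637  -0.23912253  0.1618135 ] [ 0.48077216  0.65493779 -0.20409446  1.59606592  0.15778261  0.90667552
 -0.65449057]
```

Emit:
{"name": "servo_tool", "arguments": {"deltas": [{"dx":0,"dy":0,"dz":0,"rx":0,"ry":0,"rz":6,"fingers":0.0},{"dx":0,"dy":0,"dz":0,"rx":0,"ry":0,"rz":6,"fingers":0.0},{"dx":0,"dy":0,"dz":0,"rx":0,"ry":0,"rz":4,"fingers":0.0},{"dx":0,"dy":0,"dz":0,"rx":0,"ry":0,"rz":2,"fingers":0.0},{"dx":0,"dy":0,"dz":0,"rx":0,"ry":0,"rz":0,"fingers":0.0},{"dx":0,"dy":0,"dz":0,"rx":0,"ry":0,"rz":0,"fingers":0.0}]}}

```text
clock: 5.45
position: [0.5745, -0.239, 0.1618]
tcp_rot: [2.749, 1.521, -0.001]
force: [-0.8, -4.1, 2.2]
gripper_width: 0.0143
```

```bash
python3 -c "
from cell import robot;o=robot.observe();print(o['gripper_width'],o['force'],o['ft_torque'],o['position'],o['joint_positions'])"
```

```text
0.01433897078542137 [-0.82585206 -4.12809748  2.22201645] [-0.73577533  0.09745347 -0.04821212] [ 0.57449367 -0.23902989  0.16180745] [ 0.53207388  0.66287881 -0.29170135  1.5943723   0.22522112  0.91766125
 -0.39850547]
```

Emit:
{"name": "servo_tool", "arguments": {"deltas": [{"dx":0,"dy":0,"dz":0,"rx":0,"ry":0,"rz":2,"fingers":0.0},{"dx":0,"dy":0,"dz":0,"rx":0,"ry":0,"rz":2,"fingers":0.0},{"dx":0,"dy":0,"dz":0,"rx":0,"ry":0,"rz":0,"fingers":0.0},{"dx":0,"dy":0,"dz":0,"rx":0,"ry":0,"rz":0,"fingers":0.0}]}}

```text
clock: 5.95
position: [0.5745, -0.239, 0.1618]
tcp_rot: [2.693, 1.617, -0.0]
force: [-1.4, -3.1, 3.6]
gripper_width: 0.0144
```

```bash
python3 -c "
from cell import robot;o=robot.observe();print(o['gripper_width'],o['force'],o['ft_torque'],o['tcp_rot'])"
```

```text
0.014414579308797689 [-1.44996645 -3.07196071  3.58496836] [-0.77747589  0.31164915 -0.07771979] [ 2.69329511e+00  1.61733000e+00 -3.53879321e-04]
```

Emit:
{"name": "servo_tool", "arguments": {"deltas": [{"dx":0,"dy":0,"dz":0,"rx":0,"ry":0,"rz":2,"fingers":0.0},{"dx":0,"dy":0,"dz":0,"rx":0,"ry":0,"rz":2,"fingers":0.0},{"dx":0,"dy":0,"dz":0,"rx":0,"ry":0,"rz":0,"fingers":0.0},{"dx":0,"dy":0,"dz":0,"rx":0,"ry":0,"rz":0,"fingers":0.0}]}}

```text
clock: 6.45
position: [0.5746, -0.2387, 0.1617]
tcp_rot: [-2.635, -1.711, -0.0]
force: [-2.1, -2.7, 5.4]
gripper_width: 0.0148
```

```bash
python3 -c "
from cell import robot;o=robot.observe();print(o['gripper_width'],o['force'],o['ft_torque'],o['tcp_rot'])"
```

```text
0.01477344750796762 [-2.09174832 -2.6792324   5.37703586] [-0.62971327  0.3677666  -0.09456568] [-2.63469679e+00 -1.71052367e+00 -2.35205992e-04]
```

Emit:
{"name": "servo_tool", "arguments": {"deltas": [{"dx":0,"dy":0,"dz":0,"rx":0,"ry":0,"rz":0,"fingers":0.06},{"dx":0,"dy":0,"dz":0,"rx":0,"ry":0,"rz":0,"fingers":0.06},{"dx":0,"dy":0,"dz":0,"rx":0,"ry":0,"rz":0,"fingers":0.06},{"dx":0,"dy":0,"dz":0.02,"rx":0,"ry":0,"rz":0,"fingers":0.06},{"dx":0,"dy":0,"dz":0.053,"rx":0,"ry":0,"rz":0,"fingers":0.06},{"dx":0,"dy":0,"dz":0.053,"rx":0,"ry":0,"rz":-9,"fingers":0.08},{"dx":-0.035,"dy":-0.003,"dz":0,"rx":0,"ry":0,"rz":-9,"fingers":0.093},{"dx":-0.035,"dy":-0.003,"dz":0,"rx":0,"ry":0,"rz":-9,"fingers":0.093},{"dx":0,"dy":0,"dz":0,"rx":0,"ry":0,"rz":-9,"fingers":0.093},{"dx":0,"dy":0,"dz":0,"rx":0,"ry":0,"rz":0,"fingers":0.093},{"dx":0,"dy":0,"dz":0,"rx":0,"ry":0,"rz":0,"fingers":0.093},{"dx":0,"dy":0,"dz":0,"rx":0,"ry":0,"rz":0,"fingers":0.093}]}}

```text
clock: 7.95
position: [0.505, -0.2446, 0.2874]
tcp_rot: [-3.033, -0.815, -0.0]
force: [-0.2, -0.7, -0.3]
gripper_width: 0.0929
```

```bash
python3 - <<'E'
from h import *
o=robot.observe(); a,p=snap('wrist','w3'); print(o['position'],o['tcp_rot'],o['joint_positions'],o['force'])
u,v=proj(p,(.526,-.232,.126)); print(u,v); x0,y0=int(u)-60,int(v)-60
print(x0,y0); cv2.imwrite('pics/c3.png',cv2.resize(a[y0:y0+120,x0:x0+120],None,fx=5,fy=5,interpolation=cv2.INTER_CUBIC)[:,:,::-1])
E
```

```text
[ 0.50498605 -0.24455065  0.28736462] [-3.03331478e+00 -8.15256998e-01 -1.08455020e-04] [ 0.55130282  0.43678778 -0.21037587  1.60782828  0.09828298  1.10771013
 -0.72953881] [-0.22170175 -0.68511734 -0.25029076]
259.81558857635486 165.46572429890074
199 105
```

View pics/c3.png

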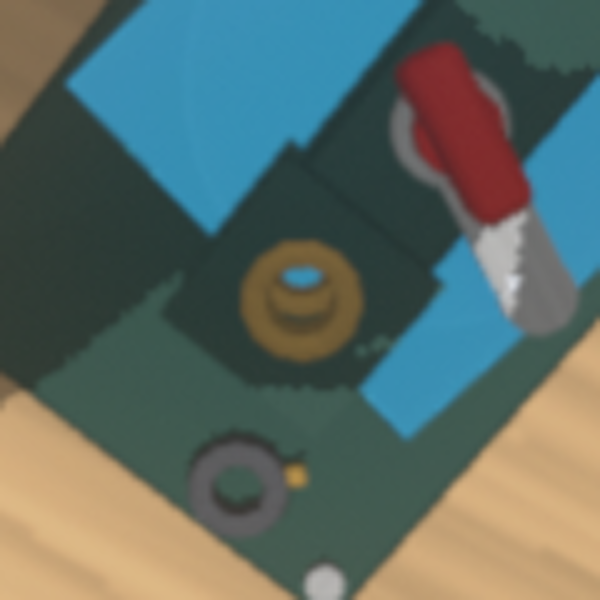

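```bash
python3 - <<'E'
from h import *
a,p=load('w3'); g=lambda x,y,z: plane(p,199+x/5-.4,105+y/5-.4,z)
print('bore',g(302,300.5,.126))
h=cv2.cvtColor(a,cv2.COLOR_RGB2HSV)[150:182,240:280]; M=((abs(h[...,0].astype(int)-20)<8)&(h[...,1]>90)).astype(np.uint8)
c=max(cv2.findContours(M,0,2)[0],key=cv2.contourArea); e=cv2.fitEllipse(c); print(e,plane(p,e[0][0]+240,e[0][1]+150,.126))
k=g(450,127,.135); t=g(541,295,.135); d=k-t; print('cam',k,t,np.degrees(np.arctan2(d[1],d[0]))+9.3,np.linalg.norm(d))
E
```

```text
bore [ 0.52627968 -0.23082109  0.126     ]
((18.832462310791016, 14.604401588439941), (23.056413650512695, 23.30402183532715), 32.718387603759766) [ 0.52627906 -0.23061272  0.126     ]
cam [ 0.57342301 -0.23825474  0.135     ] [ 0.55370613 -0.27277226  0.135     ] 69.56440508396877 0.03975190925955739
```

Emit:
{"name": "servo_tool", "arguments": {"deltas": [{"dx":-0.0044,"dy":0.0556,"dz":0,"rx":0,"ry":0,"rz":0,"fingers":0.093},{"dx":-0.0044,"dy":0.0556,"dz":0,"rx":0,"ry":0,"rz":0,"fingers":0.093},{"dx":-0.0044,"dy":0.0556,"dz":0,"rx":0,"ry":0,"rz":0,"fingers":0.093},{"dx":-0.0044,"dy":0.0556,"dz":0,"rx":0,"ry":0,"rz":0,"fingers":0.093},{"dx":-0.0044,"dy":0.0556,"dz":0,"rx":0,"ry":0,"rz":0,"fingers":0.093},{"dx":-0.0044,"dy":0.0556,"dz":0,"rx":0,"ry":0,"rz":0,"fingers":0.093},{"dx":-0.0044,"dy":0.0556,"dz":0,"rx":0,"ry":0,"rz":0,"fingers":0.093},{"dx":-0.0044,"dy":0.0556,"dz":0,"rx":0,"ry":0,"rz":0,"fingers":0.093},{"dx":0,"dy":0,"dz":0,"rx":0,"ry":0,"rz":0,"fingers":0.093},{"dx":0,"dy":0,"dz":0,"rx":0,"ry":0,"rz":0,"fingers":0.093},{"dx":0,"dy":0,"dz":0,"rx":0,"ry":0,"rz":0,"fingers":0.093}]}}

```text
clock: 9.38
position: [0.4699, 0.198, 0.2875]
tcp_rot: [3.035, 0.807, -0.001]
force: [-0.6, -0.1, 0.4]
gripper_width: 0.0929
```

```bash
python3 - <<'E'
from h import *
o=robot.observe(); a,p=snap('wrist','w4'); print(o['position'],o['tcp_rot'],o['joint_positions'],o['force'])
print(proj(p,(.493,.218,.195)),proj(p,(.493,.218,.06)))
E
```

```text
[0.46994512 0.19796386 0.28747125] [ 3.03501606e+00  8.07342762e-01 -6.66758219e-04] [-0.19390771  0.36491419 -0.34838199  1.7392342   0.14092764  1.0625511
 -1.64083406] [-0.57337556 -0.05284883  0.37736892]
[253.16570667 172.55956994] [255.10557308 152.65268055]
```

View pics/w4.png

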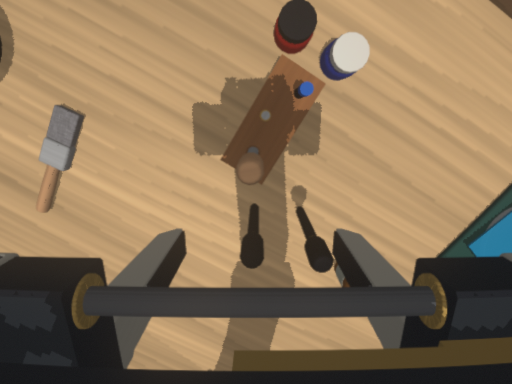

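```bash
python3 - <<'E'
from h import *
a,p=load('w4')
for x,y in[(254,208),(300,210)]: print('black foot',plane(p,x,y,0)[:2])
for x,y in[(252,255),(319,257)]: print('black top',plane(p,x,y,.18)[:2],plane(p,x,y,.2)[:2])
print('handle top',plane(p,250.5,171,.195))
print('R row',a[170,225:275,0]); print('R col',a[145:195,250,0]);print('G col',a[145:195,250,1])
E
```

```text
black foot [0.40928563 0.17333272]
black foot [0.44267056 0.10820519]
black top [0.41871882 0.17766499] [0.42791686 0.18233223]
black top [0.44930955 0.11950683] [0.4561004  0.12875055]
handle top [0.49304677 0.22060481 0.195     ]
R row [192 191 190 190 188 188 187 186 184 155 118 104 104 113 122 128 131 131
 131 130 130 130 130 129 129 129 128 129 129 129 129 129 129 127 124 116
 107 100  95  92  93  93  93  92  91  97 108 115 118 118]
R col [ 83  79  78  79  79  80  81  88  93  96  97  99 100 103 105 110 117 125
 132 135 136 135 134 132 130 129 130 130 131 130 131 132 132 132 132 130
 127 117 104  98 117 125 126 126 125 126 127 128 129 130]
G col [ 59  58  66  74  76  77  77  76  74  75  76  77  77  80  82  85  90  97
 102 104 105 104 103 101 100  99 100 100 101 100 101 102 102 102 102 100
  98  91  81  78  95 103 104 104 103 103 104 106 107 107]
```

Emit:
{"name": "servo_tool", "arguments": {"deltas": [{"dx":0.0231,"dy":0.0225,"dz":0,"rx":0,"ry":0,"rz":0,"fingers":0.08},{"dx":0,"dy":0,"dz":-0.03,"rx":0,"ry":0,"rz":0,"fingers":0.08},{"dx":0,"dy":0,"dz":-0.03,"rx":0,"ry":0,"rz":0,"fingers":0.08},{"dx":0,"dy":0,"dz":-0.03,"rx":0,"ry":0,"rz":0,"fingers":0.08},{"dx":0,"dy":0,"dz":-0.0245,"rx":0,"ry":0,"rz":0,"fingers":0.08},{"dx":0,"dy":0,"dz":0,"rx":0,"ry":0,"rz":0,"fingers":0.05},{"dx":0,"dy":0,"dz":0,"rx":0,"ry":0,"rz":0,"fingers":0.03},{"dx":0,"dy":0,"dz":0,"rx":0,"ry":0,"rz":0,"fingers":0.0},{"dx":0,"dy":0,"dz":0,"rx":0,"ry":0,"rz":0,"fingers":0.0},{"dx":0,"dy":0,"dz":0,"rx":0,"ry":0,"rz":0,"fingers":0.0},{"dx":0,"dy":0,"dz":0,"rx":0,"ry":0,"rz":0,"fingers":0.0}], "squeeze": 25}}

```text
clock: 10.8
position: [0.4925, 0.2224, 0.1733]
tcp_rot: [3.035, 0.813, 0.0]
force: [1.4, -2.1, 1.1]
gripper_width: 0.0243
```

```bash
python3 -c "
from cell import robot;o=robot.observe();print(o['gripper_width'],o['force'],o['ft_torque'],o['tcp_rot'],o['position'])"
```

```text
0.024320493243637897 [ 1.39250543 -2.054226    1.05500261] [-0.85806698 -0.47036017  0.01493469] [3.03453715e+00 8.12719140e-01 4.48545718e-04] [0.49254089 0.22241615 0.17329603]
```

Emit:
{"name": "servo_tool", "arguments": {"deltas": [{"dx":0,"dy":0.001,"dz":0.005,"rx":0,"ry":0,"rz":0,"fingers":0.0},{"dx":0,"dy":0.001,"dz":0.01,"rx":0,"ry":0,"rz":0,"fingers":0.0},{"dx":0,"dy":0,"dz":0.015,"rx":0,"ry":0,"rz":0,"fingers":0.0},{"dx":0,"dy":0,"dz":0.02,"rx":0,"ry":0,"rz":0,"fingers":0.0},{"dx":0,"dy":0,"dz":0.03,"rx":0,"ry":0,"rz":0,"fingers":0.0},{"dx":0,"dy":0,"dz":0.03,"rx":0,"ry":0,"rz":0,"fingers":0.0},{"dx":0,"dy":0,"dz":0.03,"rx":0,"ry":0,"rz":0,"fingers":0.0},{"dx":0,"dy":0,"dz":0,"rx":0,"ry":0,"rz":0,"fingers":0.0},{"dx":0,"dy":0,"dz":0,"rx":0,"ry":0,"rz":0,"fingers":0.0}]}}

```text
clock: 11.92
position: [0.4916, 0.2245, 0.3124]
tcp_rot: [-3.034, -0.813, 0.003]
force: [0.4, -0.7, -1.6]
gripper_width: 0.0243
```

```bash
python3 - <<'E'
from h import *
o=robot.observe(); a,p=snap('wrist','w5'); print(o['position'],o['tcp_rot'],o['joint_positions'],o['force'],o['ft_torque'])
t=o['position']; R=cv2.Rodrigues(o['tcp_rot'])[0]
for s in(0,.03,.1,.146,.158): print(s,proj(p,t+R[:,2]*s))
crop=a[150:384,150:370]; cv2.imwrite('pics/c5.png',cv2.resize(crop,None,fx=2.5,fy=2.5,interpolation=cv2.INTER_CUBIC)[:,:,::-1])
E
```

```text
[0.49158166 0.22451804 0.31244758] [-3.03418539e+00 -8.13285227e-01  2.65409896e-03] [-0.22855128  0.39486424 -0.35279842  1.61728961  0.14483821  1.15693913
 -1.66199347] [ 0.38313672 -0.66183741 -1.55118282] [-0.0365498   0.01565414  0.0012296 ]
0 [260.96251551 256.294212  ]
0.03 [260.66814219 235.08925809]
0.1 [260.23425018 203.92955631]
0.146 [260.05363468 190.99173846]
0.158 [260.01485608 188.21646669]
```

View pics/c5.png

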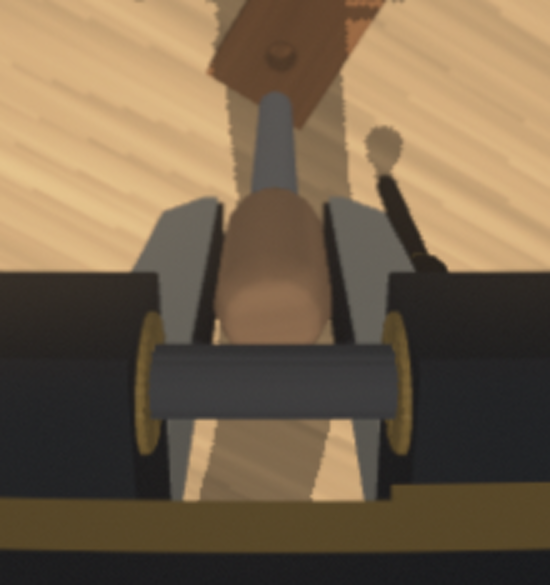

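```bash
python3 - <<'E'
from h import *
a,p=load('w5'); t=np.array([0.49158166,0.22451804,0.31244758]); R=cv2.Rodrigues(np.array([-3.03418539e+00,-8.13285227e-01,2.65409896e-03]))[0]
P=lambda s,x,y=0:proj(p,t+R@np.array([x,y,s]))
print('cam in tool',R.T@(np.array(p['position'])-t))
print('foot far',P(.158,.004),P(.158,.005),'handle bottom +x',P(.028,.0125),P(.028,.0135))
for s in(.05,.07,.09,.11,.13): 
  u,v=P(s,.007); r=int(round(v)); print(s,P(s,0,-.007),P(s,0,.007))
g=cv2.cvtColor(np.ascontiguousarray(a),cv2.COLOR_RGB2HSV)
for v in(192,196,200,205,210,215,220): print(v,g[v,246:276,1])
print('col260',a[180:232,260].tolist())
E
```

```text
cam in tool [ 0.07626404 -0.00109811 -0.1467184 ]
foot far [260.01792513 184.64396414] [260.01869256 183.74700605] handle bottom +x [260.71515194 218.39471145] [260.71757914 216.9318663 ]
0.05 [250.92747561 224.15914683] [270.10443576 224.15652339]
0.07 [251.60238136 215.05319745] [269.17601432 215.05097287]
0.09 [252.17370493 207.35163598] [268.39005444 207.34968532]
0.11 [252.66348516 200.75426629] [267.71625171 200.75251125]
0.13 [253.08794844 195.040421  ] [267.13229228 195.03881083]
192 [100 100 100  99 100 102 102  77  39  20  17  17  17  17  17  17  14  17
  20  23  67 116 128 131 130 130 133 131 131 128]
196 [ 99 101  99 101 100 101  94  63  26  18  17  17  20  17  14  14  17  17
  17  21  52 106 128 131 134 131 129 118 106 101]
200 [101 101 100 101 101  99  83  47  23  20  17  20  17  17  17  14  17  20
  17  18  32  88 120 128 123 109 103 100 100 101]
205 [102 101 101 101  99  98  72  26  17  20  17  20  14  17  17  17  14  17
  15  15  23  66  92  99 101 100 100  99 100 100]
210 [101 101 100 100 101  84  48  23  20  20  20  20  17  17  17  17  17  17
  17  18  18  47  86  
[... 323 characters left out ...]
70, 48], [98, 70, 48], [98, 70, 48], [98, 71, 50], [95, 76, 62], [91, 83, 77], [89, 86, 82], [89, 86, 83], [89, 86, 83], [89, 86, 82], [89, 86, 83], [89, 86, 83], [89, 86, 83], [90, 87, 84], [88, 86, 83], [90, 87, 84], [89, 87, 84], [89, 86, 83], [89, 86, 83], [89, 86, 82], [88, 86, 83], [89, 86, 83], [89, 85, 83], [89, 86, 83], [88, 86, 83], [89, 86, 83], [89, 86, 83], [89, 86, 82], [89, 86, 83], [89, 86, 83], [89, 86, 83], [89, 86, 83], [89, 86, 83], [88, 86, 83], [88, 85, 82], [88, 86, 82], [88, 86, 83], [89, 87, 84], [89, 87, 84], [89, 86, 83], [88, 86, 83], [89, 86, 83], [90, 84, 76], [95, 78, 63], [101, 79, 59], [103, 80, 60], [104, 81, 60], [104, 81, 61], [105, 82, 62], [104, 81, 61]]
```

Emit:
{"name": "servo_tool", "arguments": {"deltas": [{"dx":0.0024,"dy":-0.0245,"dz":0,"rx":0,"ry":0,"rz":0,"fingers":0.0},{"dx":0.004,"dy":-0.05,"dz":0,"rx":0,"ry":0,"rz":0,"fingers":0.0},{"dx":0.004,"dy":-0.05,"dz":0,"rx":0,"ry":0,"rz":0,"fingers":0.0},{"dx":0.004,"dy":-0.05,"dz":0,"rx":0,"ry":0,"rz":0,"fingers":0.0},{"dx":0.004,"dy":-0.05,"dz":0,"rx":0,"ry":0,"rz":0,"fingers":0.0},{"dx":0.004,"dy":-0.05,"dz":0,"rx":0,"ry":0,"rz":0,"fingers":0.0},{"dx":0.004,"dy":-0.05,"dz":0,"rx":0,"ry":0,"rz":0,"fingers":0.0},{"dx":0.004,"dy":-0.05,"dz":0,"rx":0,"ry":0,"rz":0,"fingers":0.0},{"dx":0.004,"dy":-0.05,"dz":0,"rx":0,"ry":0,"rz":0,"fingers":0.0},{"dx":0.002,"dy":-0.03,"dz":0,"rx":0,"ry":0,"rz":0,"fingers":0.0},{"dx":0,"dy":0,"dz":0,"rx":0,"ry":0,"rz":0,"fingers":0.0},{"dx":0,"dy":0,"dz":0,"rx":0,"ry":0,"rz":0,"fingers":0.0},{"dx":0,"dy":0,"dz":0,"rx":0,"ry":0,"rz":0,"fingers":0.0}]}}

```text
clock: 13.6
position: [0.5291, -0.2279, 0.3129]
tcp_rot: [-3.032, -0.817, 0.0]
force: [0.1, -0.9, -1.9]
gripper_width: 0.0247
```

```bash
python3 - <<'E'
from h import *
o=robot.observe(); a,p=snap('wrist','w6'); s,q=snap('scene','s6'); print(o['position'],o['tcp_rot'],o['force'],o['ft_torque'])
t=o['position']; R=cv2.Rodrigues(o['tcp_rot'])[0]
print('foot px',proj(p,t+R@[-.0019,-.0003,.158]),'bore px',proj(p,(.5263,-.2307,.126)))
print('scene pts',proj(q,t),proj(q,t+[0,0,-.158]))
u,v=proj(q,t+[0,0,-.08]); x0,y0=int(u)-35,int(v)-60
A=cv2.resize(a[150:250,210:310],None,fx=4,fy=4,interpolation=cv2.INTER_CUBIC); B=cv2.resize(s[y0:y0+100,x0:x0+90],None,fx=4,fy=4,interpolation=cv2.INTER_CUBIC); print(x0,y0)
cv2.imwrite('pics/c6.png',np.hstack([A,B])[:,:,::-1])
E
```

```text
[ 0.52911381 -0.22792828  0.31289099] [-3.03194903e+00 -8.16897840e-01  1.21657864e-04] [ 0.11560573 -0.87605492 -1.93101293] [ 0.05066462  0.00545836 -0.01403161]
foot px [259.73922235 189.90665971] bore px [260.98876209 185.49185123]
scene pts [204.77210198 201.75079936] [211.9504024 241.6441634]
173 163
```

View pics/c6.png

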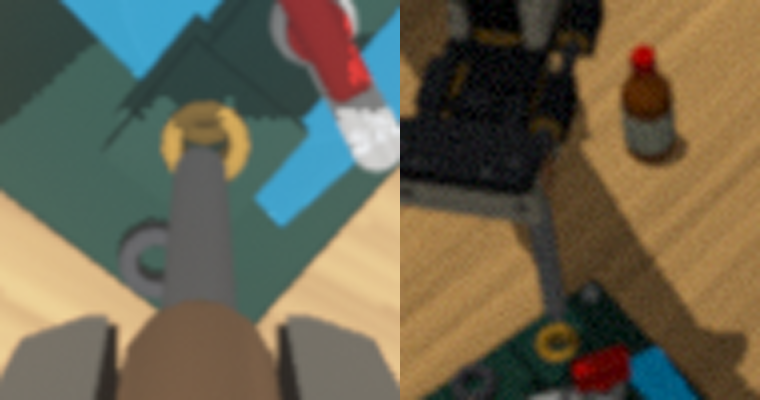

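Emit:
{"name": "servo_tool", "arguments": {"deltas": [{"dx":-0.0012,"dy":-0.0018,"dz":-0.01,"rx":0,"ry":0,"rz":0,"fingers":0.0},{"dx":0,"dy":0,"dz":-0.01,"rx":0,"ry":0,"rz":0,"fingers":0.0},{"dx":0,"dy":0,"dz":-0.008,"rx":0,"ry":0,"rz":0,"fingers":0.0},{"dx":0,"dy":0,"dz":-0.003,"rx":0,"ry":0,"rz":0,"fingers":0.0},{"dx":0,"dy":0,"dz":-0.003,"rx":0,"ry":0,"rz":0,"fingers":0.0},{"dx":0,"dy":0,"dz":0,"rx":0,"ry":0,"rz":0,"fingers":0.0},{"dx":0,"dy":0,"dz":0,"rx":0,"ry":0,"rz":0,"fingers":0.0}]}}

```text
clock: 14.58
position: [0.5279, -0.2319, 0.2794]
tcp_rot: [3.034, 0.812, 0.001]
force: [-0.5, 0.1, -1.2]
gripper_width: 0.0247
```

```bash
cat > st.py <<'E'
from cell import robot;o=robot.observe();print(*[(k,o[k].round(4) if hasattr(o[k],'round') else o[k]) for k in('clock','position','tcp_rot','force','ft_torque','gripper_width')],sep='\n')
E
python3 st.py
```

```text
('clock', 14.575)
('position', array([ 0.5279, -0.2319,  0.2794]))
('tcp_rot', array([3.0344e+00, 8.1240e-01, 9.0000e-04]))
('force', array([-0.4503,  0.0528, -1.1685]))
('ft_torque', array([-0.0698,  0.0154, -0.0149]))
('gripper_width', 0.024678119774932467)
```

Emit:
{"name": "servo_tool", "arguments": {"deltas": [{"dx":0,"dy":0,"dz":0,"rx":0,"ry":0,"rz":0,"fingers":0.0},{"dx":0,"dy":0,"dz":0,"rx":0,"ry":0,"rz":0,"fingers":0.0}]}}

```text
clock: 14.82
position: [0.5278, -0.2319, 0.2793]
tcp_rot: [3.035, 0.812, 0.001]
force: [-0.0, -0.4, -0.9]
gripper_width: 0.0244
```

```bash
python3 st.py; python3 - <<'E'
from h import *
o=robot.observe(); a,p=snap('wrist','w7'); t=o['position']; R=cv2.Rodrigues(o['tcp_rot'])[0]
print('foot',t+R@[-.0019,0,.158],'rod@mouth px',proj(p,t+R@[-.0019,0,.154]),'bore px',proj(p,(.5263,-.2307,.126)))
cv2.imwrite('pics/c7.png',cv2.resize(a[140:230,200:320],None,fx=6,fy=6,interpolation=cv2.INTER_CUBIC)[:,:,::-1])
E
python3 st.py
```

```text
('clock', 14.825)
('position', array([ 0.5278, -0.2319,  0.2793]))
('tcp_rot', array([3.0346e+00, 8.1240e-01, 6.0000e-04]))
('force', array([-0.0183, -0.4185, -0.8706]))
('ft_torque', array([-0.0623,  0.0053, -0.0699]))
('gripper_width', 0.024371871496922527)
foot [ 0.52620102 -0.2328365   0.12132248] rod@mouth px [260.04186757 190.78646409] bore px [258.3710189  189.90562859]
('clock', 14.875)
('position', array([ 0.5277, -0.2319,  0.2793]))
('tcp_rot', array([3.0347e+00, 8.1240e-01, 4.0000e-04]))
('force', array([ 0.087 ,  0.9779, -2.0223]))
('ft_torque', array([-0.0228,  0.0195,  0.0316]))
('gripper_width', 0.02464914314839647)
```

View pics/c7.png

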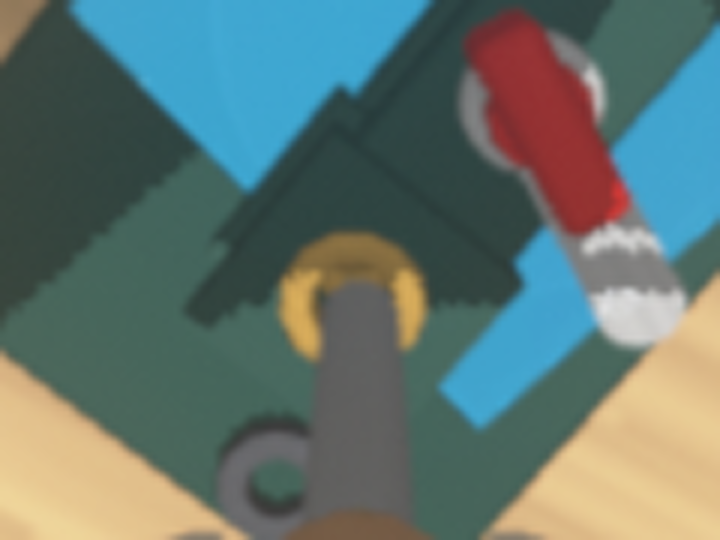

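Emit:
{"name": "servo_tool", "arguments": {"deltas": [{"dx":0,"dy":0.0015,"dz":0,"rx":0,"ry":0,"rz":0,"fingers":0.0},{"dx":0,"dy":0,"dz":0,"rx":0,"ry":0,"rz":0,"fingers":0.0},{"dx":0,"dy":0,"dz":0,"rx":0,"ry":0,"rz":0,"fingers":0.0}]}}

```text
clock: 15.25
position: [0.5277, -0.2303, 0.2791]
tcp_rot: [-3.035, -0.813, -0.0]
force: [0.0, -0.5, -1.1]
gripper_width: 0.0247
```

Emit:
{"name": "servo_tool", "arguments": {"deltas": [{"dx":0,"dy":0.0004,"dz":-0.003,"rx":0,"ry":0,"rz":0,"fingers":0.0},{"dx":0,"dy":0,"dz":-0.003,"rx":0,"ry":0,"rz":0,"fingers":0.0},{"dx":0,"dy":0,"dz":-0.003,"rx":0,"ry":0,"rz":0,"fingers":0.0},{"dx":0,"dy":0,"dz":0,"rx":0,"ry":0,"rz":0,"fingers":0.0}]}}

```text
clock: 15.75
position: [0.5275, -0.2299, 0.2697]
tcp_rot: [-3.034, -0.812, 0.001]
force: [-1.0, -0.1, -1.4]
gripper_width: 0.0249
```

```bash
python3 st.py
```

```text
('clock', 15.75)
('position', array([ 0.5275, -0.2299,  0.2697]))
('tcp_rot', array([-3.0342e+00, -8.1230e-01,  1.1000e-03]))
('force', array([-0.9916, -0.0999, -1.4048]))
('ft_torque', array([-0.0269, -0.0087,  0.0091]))
('gripper_width', 0.024858001899779197)
```

Emit:
{"name": "servo_tool", "arguments": {"deltas": [{"dx":0,"dy":0,"dz":-0.003,"rx":0,"ry":0,"rz":0,"fingers":0.0},{"dx":0,"dy":0,"dz":-0.004,"rx":0,"ry":0,"rz":0,"fingers":0.0},{"dx":0,"dy":0,"dz":-0.004,"rx":0,"ry":0,"rz":0,"fingers":0.0},{"dx":0,"dy":0,"dz":-0.004,"rx":0,"ry":0,"rz":0,"fingers":0.0},{"dx":0,"dy":0,"dz":-0.004,"rx":0,"ry":0,"rz":0,"fingers":0.0},{"dx":0,"dy":0,"dz":-0.004,"rx":0,"ry":0,"rz":0,"fingers":0.0},{"dx":0,"dy":0,"dz":-0.004,"rx":0,"ry":0,"rz":0,"fingers":0.0},{"dx":0,"dy":0,"dz":-0.004,"rx":0,"ry":0,"rz":0,"fingers":0.0},{"dx":0,"dy":0,"dz":0,"rx":0,"ry":0,"rz":0,"fingers":0.0}]}}

```text
clock: 16.88
position: [0.5275, -0.23, 0.2387]
tcp_rot: [-3.034, -0.812, 0.001]
force: [0.2, 0.6, -1.0]
gripper_width: 0.0246
```

```bash
python3 st.py
```

```text
('clock', 16.875)
('position', array([ 0.5275, -0.23  ,  0.2387]))
('tcp_rot', array([-3.0342e+00, -8.1230e-01,  1.0000e-03]))
('force', array([ 0.2059,  0.6134, -1.0192]))
('ft_torque', array([ 0.0121, -0.0167,  0.0337]))
('gripper_width', 0.024568333523485912)
```

Emit:
{"name": "servo_tool", "arguments": {"deltas": [{"dx":0,"dy":0,"dz":-0.004,"rx":0,"ry":0,"rz":0,"fingers":0.0},{"dx":0,"dy":0,"dz":-0.004,"rx":0,"ry":0,"rz":0,"fingers":0.0},{"dx":0,"dy":0,"dz":-0.003,"rx":0,"ry":0,"rz":0,"fingers":0.0},{"dx":0,"dy":0,"dz":-0.003,"rx":0,"ry":0,"rz":0,"fingers":0.0},{"dx":0,"dy":0,"dz":0,"rx":0,"ry":0,"rz":0,"fingers":0.0}]}}

```text
clock: 17.5
position: [0.5275, -0.2299, 0.2249]
tcp_rot: [-3.034, -0.812, 0.001]
force: [-1.1, -0.3, -0.8]
gripper_width: 0.0247
```

```bash
python3 st.py
```

```text
('clock', 17.5)
('position', array([ 0.5275, -0.2299,  0.2249]))
('tcp_rot', array([-3.0343e+00, -8.1240e-01,  7.0000e-04]))
('force', array([-1.0788, -0.3373, -0.7821]))
('ft_torque', array([-0.0444, -0.0147, -0.005 ]))
('gripper_width', 0.02468844976471028)
```

Emit:
{"name": "servo_tool", "arguments": {"deltas": [{"dx":0,"dy":0,"dz":-0.0025,"rx":0,"ry":0,"rz":0,"fingers":0.0},{"dx":0,"dy":0,"dz":-0.0025,"rx":0,"ry":0,"rz":0,"fingers":0.0},{"dx":0,"dy":0,"dz":-0.0025,"rx":0,"ry":0,"rz":0,"fingers":0.0},{"dx":0,"dy":0,"dz":-0.0025,"rx":0,"ry":0,"rz":0,"fingers":0.0},{"dx":0,"dy":0,"dz":-0.0025,"rx":0,"ry":0,"rz":0,"fingers":0.0},{"dx":0,"dy":0,"dz":0,"rx":0,"ry":0,"rz":0,"fingers":0.0},{"dx":0,"dy":0,"dz":0,"rx":0,"ry":0,"rz":0,"fingers":0.0}]}}

```text
clock: 18.38
position: [0.5278, -0.23, 0.2127]
tcp_rot: [3.035, 0.812, 0.0]
force: [0.2, 0.5, -1.8]
gripper_width: 0.0245
```

```bash
python3 st.py
```

```text
('clock', 18.375)
('position', array([ 0.5278, -0.23  ,  0.2127]))
('tcp_rot', array([3.0346e+00, 8.1240e-01, 3.0000e-04]))
('force', array([ 0.2113,  0.4997, -1.8087]))
('ft_torque', array([-0.0036, -0.0801,  0.0013]))
('gripper_width', 0.024516474230651824)
```

Emit:
{"name": "servo_tool", "arguments": {"deltas": [{"dx":0,"dy":0,"dz":-0.0025,"rx":0,"ry":0,"rz":0,"fingers":0.0},{"dx":0,"dy":0,"dz":-0.0025,"rx":0,"ry":0,"rz":0,"fingers":0.0},{"dx":0,"dy":0,"dz":-0.0025,"rx":0,"ry":0,"rz":0,"fingers":0.0},{"dx":0,"dy":0,"dz":-0.0025,"rx":0,"ry":0,"rz":0,"fingers":0.0},{"dx":0,"dy":0,"dz":-0.002,"rx":0,"ry":0,"rz":0,"fingers":0.0},{"dx":0,"dy":0,"dz":0,"rx":0,"ry":0,"rz":0,"fingers":0.0},{"dx":0,"dy":0,"dz":0,"rx":0,"ry":0,"rz":0,"fingers":0.0},{"dx":0,"dy":0,"dz":0,"rx":0,"ry":0,"rz":0,"fingers":0.0}]}}

```text
clock: 19.38
position: [0.5278, -0.23, 0.2007]
tcp_rot: [3.035, 0.812, 0.0]
force: [-0.6, 0.1, -0.8]
gripper_width: 0.0248
```

```bash
python3 st.py; python3 - <<'E'
from h import *
o=robot.observe(); a,p=snap('wrist','w8'); s,q=snap('scene','s8'); t=o['position']
u,v=proj(q,t-[0,0,.05]); x0,y0=int(u)-50,int(v)-45
A=cv2.resize(a[100:250,190:320],None,fx=3,fy=3,interpolation=cv2.INTER_CUBIC); B=cv2.resize(s[y0:y0+90,x0:x0+80],(400,450),interpolation=cv2.INTER_CUBIC)
cv2.imwrite('pics/c8.png',np.hstack([A,B])[:,:,::-1])
E
```

```text
('clock', 19.375)
('position', array([ 0.5278, -0.23  ,  0.2007]))
('tcp_rot', array([3.0347e+00, 8.1250e-01, 3.0000e-04]))
('force', array([-0.6361,  0.0574, -0.7842]))
('ft_torque', array([ 0.0116, -0.0157,  0.0165]))
('gripper_width', 0.024834282638291124)
```

View pics/c8.png

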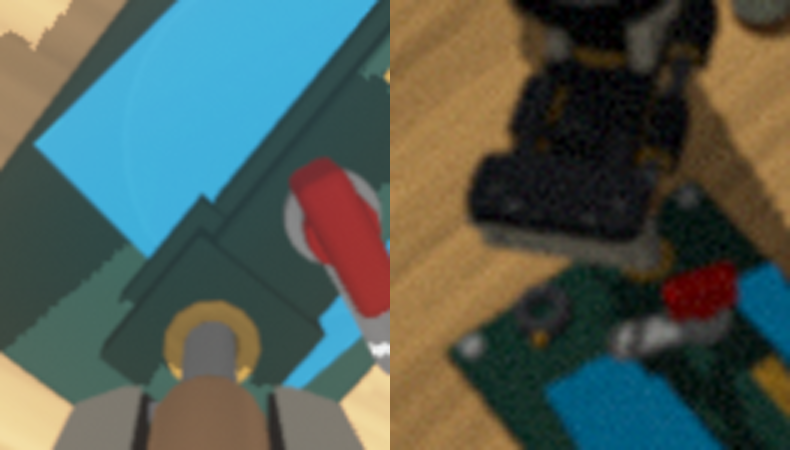

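```bash
python3 -c "
from cell import robot;robot.hand_in()"; python3 st.py
```

```text
the job is handed in; nothing more can be done
the job is handed in; nothing more can be done
```

The post is in the cutter, held by its handle and spanning both bushings. By calculation, its foot is about 15 mm above the glass. I handed the job in at about 19.5 s of the 64 s allowed.

- **Lock:** I turned the red knob anticlockwise until the grip started to slip against the stop. The wrist picture put the cam at about 69–70°, and the stop is at 68.75°. The bore was clear.
- **Post:** I lifted it out of the block by its handle. I threaded it down in 2–4 mm steps, after a correction of about 1.5 mm at the mouth of the upper bushing.
- **Final readings:** The TCP was at z 0.2007 m. It gripped the handle 158 mm above the foot, so the foot is about 42.4 mm above the bench and 15.4 mm above the glass.
- **Contact:** In every check after a descent step, the force was little more than the post's own weight. I saw no sign of jamming, slipping or touching the glass.
- **Last picture:** It showed the rod centred in the upper brass ring, the cam clear, and the visible part of the glass and the collar in place. I did not compare the other items on the bench in that last picture.

**Disagreements:**
- The wrist and scene cameras gave opposite signs for a tilt of about 1° in the held post, so I treated it as upright.
- The measured TCP was sometimes about 2 mm off the commanded pose, so I worked from the measured values.
- The jaws read 14.5 mm on the 12 mm wing.

I viewed 12 pictures, two over the budget of 10. One of those was wasted when a move was refused.

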